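Put the stone carver's tools back in the shadow tray

TASK

Clear up after carving: lay the blue-shanked broad chisel (not the red toothed one) and the air hammer back into their own cut-outs in the black shadow tray, each lying flat on the yellow bottom of its pocket. Set them down rather than dropping them.

Things in the scene. Friction and masses are not known exactly. Their poses are not given: they have to be found in the camera images.
- chisel: Stone chisel lying flat, 190 mm long, about 0.6 kg: square shank 20 x 20 mm (x = -95 to +45, blue up to +15), plain dark steel blade 60 mm wide, 10 mm thick (x = +53 to +95). Origin: mid-length, on the underside; +x to the blade, z up. Grip across the shank (along y) at x = +5 mm, its centre of mass. The red-shanked toothed chisel is another tool.
- air_hammer: Air hammer lying flat, 160 mm long, about 0.55 kg: square aluminium body 36 x 36 mm with black grip band (x = -80 to +40), round steel nose 26 mm thick (x = +40 to +80), brass hose nipple at x = -62, 18 mm thick, sticking out 30 mm to +y. Origin: on the body's axis, mid-length, on the underside; +x to the nose, z up. Grip along y at x = -12 mm, its centre of mass.
- chisel_pocket (a point): Centre of the T-shaped chisel cut-out, on its yellow floor, 6 mm above the bench; axes as the chisel's when home (+x to the wide blade end, z up). Fixed black tray 240 x 290 mm, top 20 mm above the bench, pockets 14 mm deep. 210 mm long, 40 wide, 80 from x = +35 on: 10 mm room all round. Finger notch, equally deep, x = -17 to +27, 45 mm to each side of the axis.
- hammer_pocket (a point): Centre of the air hammer's cut-out in the same tray, on its yellow floor, 6 mm above the bench, 14 mm deep; axes as the hammer's when home (+x to the nose end, +y to the nipple side, z up). 180 mm long, 56 wide (46 from x = +50 on), nipple branch x = -81 to -43 out to y = +58: 10 mm room all round. Finger notch, equally deep, x = -34 to +10, y = -58 to +58.

How it is judged (in metres and radians):
At the end, for the whole second after the job is handed in: The blue chisel and the air hammer each lie at rest in their own pocket: underside within 4 mm of the pocket's floor, level within 0.1 rad, origin within 20 mm of the pocket's centre and lengthwise within 0.2 rad of the pocket's axis (z of chisel in the frame of chisel_pocket between -0.004 and 0.004 m and horizontal distance between chisel and chisel_pocket below 0.02 m and angle between each of chisel, air_hammer's own z axis and vertical below 0.1 rad and angle between the x axis of chisel and the x axis of chisel_pocket, either way round below 0.2 rad and linear speed of each of chisel, air_hammer below 0.02 m/s and angular speed of each of chisel, air_hammer below 0.2 rad/s and z of air_hammer in the frame of hammer_pocket between -0.004 and 0.004 m and horizontal distance between air_hammer and hammer_pocket below 0.02 m and angle between the x axis of air_hammer and the x axis of hammer_pocket, either way round below 0.2 rad); the robot touches nothing.
It fails at once if the chisel falls or is flung (over 0.8 m/s out of the fingers, a drop of some 35 mm or more) (linear speed of chisel above 0.8 m/s and contact force between the fingers and chisel below 0.1 N).
It fails at once if the air hammer falls or is flung (over 0.8 m/s out of the fingers, a drop of some 35 mm or more) (linear speed of air_hammer above 0.8 m/s and contact force between the fingers and air_hammer below 0.1 N).
It also fails if it takes over 61 s, if anything falls off the work surface, if the arm or the gripper's body presses on something with over 40 N, if the wrist force passes 120 N, or if a joint passes its speed limit or range.

ROBOT

A 6-joint arm with a two-finger parallel gripper is mounted at the origin on the work surface. World frame = base frame: x ahead of the robot, y to its left, z up, the work surface at z = 0. Lengths are in mm, angles in rad, forces in N, time in s.
With the tool pointing down it reaches from about 300 to 1000 mm from the base axis. Payload 5.1 kg.
Tool frame: the origin (TCP) lies at the very end of the fingers, on their centre line; the grasp point (between the pads) lies 19 mm behind it; z points along the fingers, y is the line along which they close (so a half turn about z gives the same grasp; the last joint's range is limited). The gripper opens to 95 mm and grips with 3 to 60 N. Pads are 20 mm wide; open, the fingers measure 119 mm over their backs; the gripper's body (75 mm by 180 mm) begins 59 mm behind the grasp point.
Start: joints at [1.168, 0.124, 1.65, -0, 1.367, -0.083], TCP at [204.365, 617.024, 177.356] pointing down, gripper open.
Joint ranges: [-2.61, 2.61], [-1.02, 2.33], [0.03, 2.71], [-1.35, 4.49], [0.32, 2.68], [-2.91, 2.91]. Speed limits (rad/s): [2.57, 2.57, 3.14, 3.14, 3.14, 3.14].

INTERFACE

Orientations are given as a unit quaternion [x, y, z, w].
In Python, from station import * gives the robot as it stands.
- The arm moves only by the tool play_rows, never from a script. Its arguments are lists of equal length, an entry for each row: "gripper": the opening, from 0 (shut) to 1 (fully open); "translation": the shift along the world's x, y, z in mm, a list of three; "turn": the turn about the world's z in degrees. In form: {"gripper": [gripper, ...], "translation": [[tx, ty, tz], ...], "turn": [turn, ...]}. A call has 1 to 8 rows; each row shifts and turns the commanded pose from where the row before left it; what a row does not reach is not made up. A row lasts 1/10 s, in which the tool goes at most 50 mm and 8.59 degrees, less where a joint would pass 70% of its speed; a pose out of reach is approached as far as the arm can. A call is refused whole if a number of a shift passes 50 or a number of a turn 8.59, either way. A call with a gripper value outside its range is refused whole. The fingers move at their own pace and stop on an object; "grip_force" is the grip in N (left out, the last holds). Time passes only in rows, so rows that do not move let the fingers close. It gives the time, the measured TCP pose, the force, the opening and the grip force at its end, in the units of the state.
- read_state(): the state, without advancing time (a new reading comes with each control period).
- capture(name): name is "scene" or "top" or "wrist"; returns a dict with "color" (400x640x3 uint8, red, green, blue), "mtx" (3x3 intrinsics, pixels), "D" ([k1, k2, p1, p2, k3] as OpenCV has them; the pictures are not rectified), "origin" and "rotation" of the camera in the world; the wrist camera has in their place "tool_from_camera" (4x4, takes a point from camera to tool coordinates, whose origin is the TCP and whose axes are the flange's). Camera axes: x right, y up, looking along -z (the intrinsics and any distortion apply to the point x, -y, -z); pixel columns grow to the right and rows downward; lengths in mm; the calibration is good to about 2 mm. A picture is of the moment at which its call begins: read the wrist's pose just before it. There is no depth.
- finish_job(): hands the job in; it is judged then, once.
The state is a dict: "t": time; "q": joint angles; "qd": joint speeds; "joint_efforts": joint torques, N m; "ee_pos": TCP position; "ee_rot": TCP orientation; "contact_force": force on the tool from outside, world axes, zero at the start; "torque": the same for the moment, N m; "gripper_width": finger opening in mm; "finger_force": force on a finger pad.
Only numpy, scipy, OpenCV 4.12 (cv2) and the standard library are available. Lean on these libraries where they do the work, as an engineer would, in place of code of your own. Each camera call takes 0.05 s, during which the arm holds its last target. There are 200 camera calls.

## Working session

There is one attempt and no reset: what is moved stays moved. The work goes in short steps, Python scripts to look and compute and a tool call to move; the robot and the scene stay as the last step left them, time stands still between calls to the robot, and variables do not carry over. Pictures are saved under pics/ and viewed, at most 13 in all, crops included, and the job is handed in when it is done.

Besides the shell and the picture viewer there is one more tool, called after "Emit:" as name(argument=value, ...), one argument or row to a line, values as JSON. play_rows: Moves the arm, as the interface text tells. Its arguments: {"type":"object","properties":{"gripper":{"type":"array","items":{"type":"number"}},"translation":{"type":"array","items":{"type":"array","items":{"type":"number"}}},"turn":{"type":"array","items":{"type":"number"}},"grip_force":{"type":"number"}},"required":["gripper","translation","turn"]}

```bash
ls; mkdir -p pics
cat > h.py <<'E'
from station import *
import numpy as np, cv2
def ray(c,px):
    p=cv2.undistortPoints(np.array([[px]],float),np.array(c["mtx"],float),np.array(c["D"],float))[0,0]
    return np.array(c["rotation"])@np.array([p[0],-p[1],-1.0])
def onz(c,px,z):
    d=ray(c,px);o=np.array(c["origin"],float)
    return o+d*(z-o[2])/d[2]
E
python3 - <<'E'
from h import *
s=read_state();print(s)
for n in("scene","top"):
    c=capture(n);cv2.imwrite(f"pics/{n}0.png",c["color"][:,:,::-1]);np.save(f"{n}0.npy",c,allow_pickle=True)
    print(n,c["mtx"],c["D"],c["origin"],c["rotation"])
E
```

```text
pics
{'t': 0.0, 'q': array([ 1.16839696e+00,  1.24486298e-01,  1.65166914e+00, -9.17008254e-06,
        1.36747907e+00, -8.25970703e-02]), 'qd': array([-0.00012873, -0.00172144,  0.00061553,  0.00059495,  0.00024134,
        0.00118723]), 'joint_efforts': array([-6.26567071e-04, -4.17618334e+01, -3.59924269e+01,  7.74556305e-02,
        4.94024449e-02, -1.92643188e-04]), 'ee_pos': array([204.09459845, 616.37543315, 176.10216704]), 'ee_rot': array([ 1.59219617e-01,  9.87242661e-01, -9.92133680e-04, -2.40795323e-04]), 'contact_force': array([ 0.23432655, -0.6585513 ,  0.09213196]), 'torque': array([-0.03224843, -0.01528509, -0.00310969]), 'finger_force': 0.0, 'gripper_width': 95.13959831618739}
scene [[509.78207586   0.         323.99797977]
 [  0.         509.78207586 196.0305386 ]
 [  0.           0.           1.        ]] [0.04859069 0.         0.         0.         0.        ] [1272.50448085  184.79915025  987.53069457] [0.19860481 0.27557549 0.75864134 0.55594747]
top [[492.76432305   0.         314.4835205 ]
 [  0.         492.76432305 204.10170452]
 [  0.           0.           1.        ]] [-0.01532011  0.          0.          0.          0.        ] [ 285.06812764  -35.80268522 1050.75194167] [ 0.08922877 -0.08723694 -0.68832019  0.71459307]
```

View pics/top0.png

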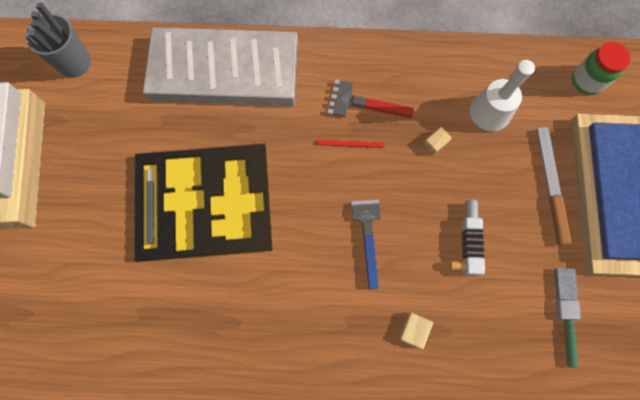

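View pics/scene0.png

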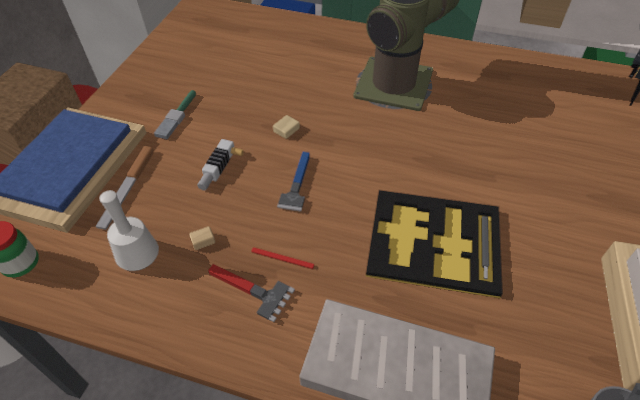

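The top view shows the tray at about (200,200), with the chisel pocket at (183,203) and the hammer pocket at (236,200). The blue chisel is at (368,243) and the hammer at (473,240), nipple to the left. Next I measure these by colour masks.

```bash
cat >> h.py <<'E'
from scipy.spatial.transform import Rotation as R
def fix(c):
    r=np.array(c["rotation"],float)
    if r.size==4:c["rotation"]=R.from_quat(r).as_matrix()
    return c
def proj(c,P):
    v=np.array(c["rotation"]).T@(np.array(P,float)-np.array(c["origin"]))
    return cv2.projectPoints(np.array([[v[0],-v[1],-v[2]]]),np.zeros(3),np.zeros(3),np.array(c["mtx"]),np.array(c["D"]))[0].ravel()
E
python3 - <<'E'
from h import *
c=fix(np.load("top0.npy",allow_pickle=True).item())
im=c["color"];hsv=cv2.cvtColor(im,cv2.COLOR_RGB2HSV);print(c["rotation"].round(3))
def blobs(m,z,amin,name):
    m=m.astype(np.uint8);n,l,st,ce=cv2.connectedComponentsWithStats(m)
    for i in range(1,n):
        if st[i,4]<amin: continue
        ct=cv2.findContours((l==i).astype(np.uint8),cv2.RETR_EXTERNAL,cv2.CHAIN_APPROX_NONE)[0][0][:,0].astype(float)
        w=np.array([onz(c,p,z)[:2] for p in ct],np.float32)
        print(name,st[i],ce[i].round(1),"centroid",onz(c,ce[i],z)[:2].round(1),"rect",[np.round(v,1) for v in cv2.minAreaRect(w)]); print(cv2.boxPoints(cv2.minAreaRect(w)).round(0).tolist())
H,S,V=hsv[...,0],hsv[...,1],hsv[...,2]
tr=np.zeros(H.shape,bool);tr[140:265,130:280]=1
blobs(tr&(H>20)&(H<35)&(S>150)&(V>120),6,100,"yellow")
blobs(tr&(V<60),20,300,"black")
blobs((H>105)&(H<130)&(S>120)&(np.arange(640)[None]<450),20,50,"blue")
x=cv2.resize(im[140:265,130:280],None,fx=4,fy=4,interpolation=cv2.INTER_CUBIC)
y=cv2.resize(im[190:300,340:500],None,fx=4,fy=4,interpolation=cv2.INTER_CUBIC)
o=np.zeros((500+0,800,3),np.uint8)
o=cv2.resize(np.hstack([cv2.copyMakeBorder(x,0,0,0,0,0),cv2.copyMakeBorder(y,0,60,0,0,0)]),(800,324))
o2=np.vstack([cv2.resize(x,(360,300)),]);
cv2.imwrite("pics/c1.png",o[:,:,::-1])
# hammer: gray bright low sat region
roi=np.zeros(H.shape,bool);roi[195:280,448:490]=1
blobs(roi&(S<70),36,50,"ham");
roi[:]=0;roi[195:240,345:390]=1
blobs(roi&(S<110),10,50,"blade")
E
```

```text
[[ 0.037  0.968 -0.248]
 [-0.999  0.037 -0.007]
 [ 0.002  0.248  0.969]]
yellow [ 164  157   40   94 2537] [183.2 196.9] centroid [557.5 261.1] rect [array([544.6, 258.9]), array([210. ,  85.9]), np.float64(6.5)]
[[435.0, 290.0], [445.0, 204.0], [654.0, 228.0], [644.0, 313.0]]
yellow [ 210  160   54   80 2675] [234.5 203.6] centroid [546.5 147.3] rect [array([558.3, 143.9]), array([179.9, 115.9]), np.float64(5.1)]
[[464.0, 194.0], [474.0, 78.0], [653.0, 94.0], [643.0, 210.0]]
yellow [143 165  14  84 493] [150.4 205.8] centroid [534.6 331. ] rect [array([535.8, 331.9]), array([189. ,  28.7]), np.float64(7.7)]
[[440.0, 333.0], [444.0, 305.0], [631.0, 330.0], [627.0, 359.0]]
black [ 135  145  136  116 6567] [199.4 203.5] centroid [540.3 220.6] rect [array([546.9, 217.6]), array([237.9, 286.5]), np.float64(7.1)]
[[411.0, 345.0], [446.0, 61.0], [683.0, 90.0], [647.0, 374.0]]
blue [365 237  13  51 391] [370.8 261.9] centroid [ 427.8 -150.7] rect [array([ 428.5, -150.6]), array([105.9,  16.2]), np.float64(6.2)]
[[375.0, -148.0], [377.0, -164.0], [482.0, -153.0], [480.0, -137.0]]
ham [462 200  21  43 633] [472.4 222. ] centroid [ 518.  -362.5] rect [array([ 521.5, -361.8]), array([42.2, 90.5]), np.float64(87.3)]
[[475.0, -381.0], [566.0, -385.0], [568.0, -343.0], [477.0, -339.0]]
ham [464 243  20   6  86] [474.2 245.8] centroid [ 467.2 -364.2] rect [array([ 467.8, -362.7]), array([10.5, 39.8]), np.float64(2.1)]
[[462.0, -343.0], [463.0, -383.0], [474.0, -382.0], [472.0, -343.0]]
ham [464 250  21  26 456] [474.4 262.9] centroid [ 431.4 -363.1] rect [array([ 432.8, -362.3]), array([41.5, 53.2]), np.float64(87.9)]
[[405.0, -382.0], [459.0, -384.0], [460.0, -343.0], [407.0, -341.0]]
blade [351 199  30  41 766] [366.  214.1] centroid [ 532.9 -140.4] rect [array([ 521.7, -141. ]), array([88.8, 62.1]), np.float64(4.9)]
[[475.0, -114.0], [480.0, -176.0], [569.0, -168.0], [563.0, -106.0]]
```

View pics/c1.png

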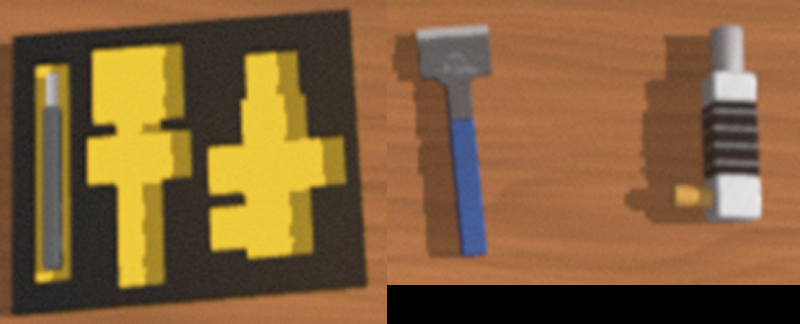

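Both pockets point away from the robot (blade and nose toward +x, nipple toward +y), and the sizes match the ones given:
- The tray yaw is about 7°.
- The chisel grip point is about (473,-146), yaw about 6°.
- The hammer origin is about (490,-365), yaw about 0°.

I'll move above the chisel and check there with the wrist camera.

Emit:
play_rows(
  gripper=[1,1,1,1,1,1,1,1],
  translation=[
    [15,-42,0],
    [15,-42,0],
    [15,-42,0],
    [15,-42,0],
    [15,-42,0],
    [15,-42,0],
    [15,-42,0],
    [15,-42,0],
  ],
  turn=[1.5,1.5,1.5,1.5,1.5,1.5,1.5,1.5],
)

```text
t: 0.9
ee_pos: [324.3, 279.3, 176.9]
ee_rot: [0.054, 0.999, -0.0, -0.0]
contact_force: [0.5, -0.4, -0.1]
gripper_width: 95.5
finger_force: 0.0
```

Emit:
play_rows(
  gripper=[1,1,1,1,1,1,1,1],
  translation=[
    [15,-42,0],
    [15,-42,0],
    [15,-42,0],
    [15,-42,0],
    [15,-42,0],
    [15,-42,0],
    [15,-42,0],
    [15,-42,0],
  ],
  turn=[1.5,1.5,1.5,1.5,1.5,1.5,1.5,1.5],
)

```text
t: 1.7
ee_pos: [444.3, -56.8, 177.1]
ee_rot: [-0.05, 0.999, 0.0, 0.0]
contact_force: [1.1, -0.2, 0.1]
gripper_width: 94.6
finger_force: 0.0
```

Emit:
play_rows(
  gripper=[0.7,0.7,0.7,0.7,0.7,0.7],
  translation=[
    [15,-42,0],
    [15,-42,0],
    [0,-6,0],
    [0,0,0],
    [0,0,0],
    [0,0,0],
  ],
  turn=[0.3,0,0,0,0,0],
)

```text
t: 2.3
ee_pos: [474.0, -143.6, 177.3]
ee_rot: [-0.053, 0.999, 0.0, -0.0]
contact_force: [0.6, -0.5, -0.6]
gripper_width: 67.0
finger_force: 0.0
```

```bash
cat >> h.py <<'E'
def wcap():
    s=read_state();c=capture("wrist");T=np.array(c["tool_from_camera"],float)
    Rt=R.from_quat(s["ee_rot"]).as_matrix()
    c["rotation"]=Rt@T[:3,:3];c["origin"]=Rt@T[:3,3]+s["ee_pos"]
    return s,c
def pose(s):
    y=R.from_quat(s["ee_rot"]).as_matrix()[:,1]
    return np.r_[s["ee_pos"].round(1),np.degrees(np.arctan2(y[1],y[0])).round(2),s["gripper_width"].round(1),s["t"]]
E
python3 - <<'E'
from h import *
s,c=wcap();print(pose(s),c["origin"])
cv2.imwrite("pics/w1.png",c["color"][:,:,::-1]);np.save("w1.npy",c,allow_pickle=True)
c2=fix(capture("scene"))
im=c["color"];hsv=cv2.cvtColor(im,cv2.COLOR_RGB2HSV);H,S,V=[hsv[...,i] for i in range(3)]
m=((H>105)&(H<130)&(S>120)).astype(np.uint8)
n,l,st,ce=cv2.connectedComponentsWithStats(m)
for i in range(1,n):
    if st[i,4]>500:
        ct=cv2.findContours((l==i).astype(np.uint8),cv2.RETR_EXTERNAL,cv2.CHAIN_APPROX_NONE)[0][0][:,0].astype(float)
        w=np.array([onz(c,p,20)[:2] for p in ct],np.float32)
        print(st[i],cv2.minAreaRect(w),cv2.boxPoints(cv2.minAreaRect(w)).round(1).tolist())
E
```

```text
Traceback (most recent call last):
  File "h.py", line 24, in pose
    return np.r_[s["ee_pos"].round(1),np.degrees(np.arctan2(y[1],y[0])).round(2),s["gripper_width"].round(1),s["t"]]
                                                                                 ^^^^^^^^^^^^^^^^^^^^^^^^
AttributeError: 'float' object has no attribute 'round'
```

```bash
sed -i 's/s\["gripper_width"\].round(1)/s["gripper_width"]/' h.py
cat >> h.py <<'E'
def rects(c,m,z,amin):
    n,l,st,ce=cv2.connectedComponentsWithStats(m.astype(np.uint8))
    for i in range(1,n):
        if st[i,4]>amin:
            ct=cv2.findContours((l==i).astype(np.uint8),cv2.RETR_EXTERNAL,cv2.CHAIN_APPROX_NONE)[0][0][:,0].astype(float)
            w=np.array([onz(c,p,z)[:2] for p in ct],np.float32);r=cv2.minAreaRect(w)
            print(st[i],[np.round(v,1) for v in r],cv2.boxPoints(r).round(1).tolist())
E
python3 - <<'E'
from h import *
s,c=wcap();print(pose(s),c["origin"])
cv2.imwrite("pics/w1.png",c["color"][:,:,::-1]);np.save("w1.npy",c,allow_pickle=True)
H,S,V=cv2.split(cv2.cvtColor(c["color"],cv2.COLOR_RGB2HSV))
rects(c,(H>105)&(H<130)&(S>120),20,500)
print([proj(c,p).round() for p in [(473.5,-146,20),(469,-146,20)]])
E
```

```text
[ 474.1        -143.6         177.4          96.09         66.96571115
    2.35      ] [ 402.85141435 -151.242391    384.38506631]
[ 311   95   15   94 1354] [array([ 429.7, -149.3]), array([105.1,  16.2]), np.float64(6.4)] [[376.6000061035156, -147.1999969482422], [378.3999938964844, -163.3000030517578], [482.8999938964844, -151.5], [481.1000061035156, -135.39999389648438]]
[array([317., 181.]), array([317., 177.])]
```

View pics/w1.png

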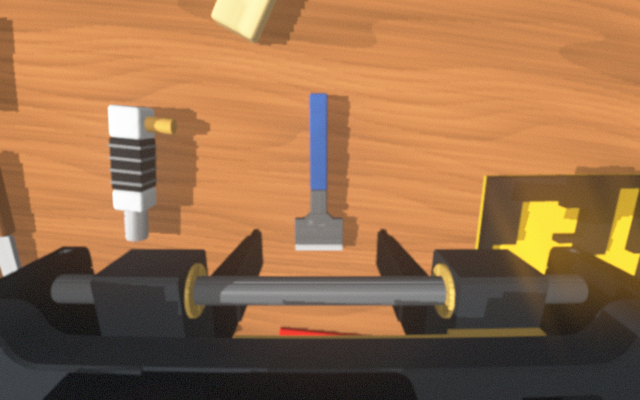

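The wrist view confirms the blue chisel straight below: shank at (318,140), blade at (319,232), hammer at (132,155). The grip point agrees with the top camera to within 2 mm, so I descend and grip.

Emit:
play_rows(
  gripper=[0.6,0.6,0.6,0.6,0.6,0.6,0.6,0.6],
  translation=[
    [0,-1,-35],
    [0,0,-40],
    [0,0,-40],
    [0,0,-32],
    [0,0,-15],
    [0,0,-10],
    [0,0,0],
    [0,0,0],
  ],
  turn=[0.3,0,0,0,0,0,0,0],
)

```text
t: 3.2
ee_pos: [475.7, -146.4, 7.0]
ee_rot: [-0.055, 0.998, -0.001, 0.001]
contact_force: [0.5, -0.3, 0.2]
gripper_width: 56.9
finger_force: 0.0
```

Emit:
play_rows(
  gripper=[0,0,0,0,0,0,0,0],
  translation=[
    [0,0,0],
    [0,0,0],
    [0,0,0],
    [0,0,0],
    [0,0,0],
    [0,0,0],
    [0,0,0],
    [0,0,0],
  ],
  turn=[0,0,0,0,0,0,0,0],
  grip_force=40,
)

```text
t: 4.0
ee_pos: [474.3, -146.0, 5.3]
ee_rot: [-0.055, 0.999, 0.0, -0.0]
contact_force: [-0.4, 0.5, -0.3]
gripper_width: 1.7
finger_force: 0.0
```

Emit:
play_rows(
  gripper=[0,0,0,0,0,0,0,0],
  translation=[
    [0,0,5],
    [0,0,10],
    [0,0,20],
    [0,0,30],
    [0,0,30],
    [0,0,20],
    [0,0,0],
    [0,0,0],
  ],
  turn=[0,0,0,0,0,0,0,0],
)

```text
t: 4.8
ee_pos: [474.5, -146.0, 120.8]
ee_rot: [-0.055, 0.998, -0.0, 0.001]
contact_force: [-0.5, 0.5, -0.7]
gripper_width: 0.3
finger_force: 0.0
```

Run:
```python
from h import *
s=read_state();print(pose(s),s["contact_force"],s["torque"],s["finger_force"])
c=capture("top");c=fix(c);im=c["color"];cv2.imwrite("pics/t1.png",im[:,:,::-1])
H,S,V=cv2.split(cv2.cvtColor(im,cv2.COLOR_RGB2HSV))
# tray yaw-aligned extents at yaw 7 from the first top image
c0=fix(np.load("top0.npy",allow_pickle=True).item());h0=cv2.cvtColor(c0["color"],cv2.COLOR_RGB2HSV);H,S,V=cv2.split(h0)
m=np.zeros(H.shape,bool);m[140:265,130:280]=1;m&=(H>20)&(H<35)&(S>150)&(V>120)
n,l,st,ce=cv2.connectedComponentsWithStats(m.astype(np.uint8))
for yaw in (6.5,7,7.5):
  a=np.radians(yaw);U=np.array([[np.cos(a),np.sin(a)],[-np.sin(a),np.cos(a)]])
  for i in range(1,n):
    if st[i,4]<1000: continue
    v,u=np.nonzero(l==i);w=np.array([onz(c0,p,6)[:2] for p in zip(u,v)])@U.T
    lo,hi=w.min(0),w.max(0);print(yaw,(hi-lo).round(1),(U.T@((lo+hi)/2)).round(1))
```

```text
[ 4.74500000e+02 -1.46000000e+02  1.20800000e+02  9.62800000e+01
  2.85744681e-01  4.80000000e+00] [-0.48046415  0.45746468 -0.66163084] [ 0.04635601  0.04126583 -0.01204222] 0.0
6.5 [210.   85.9] [544.6 258.9]
6.5 [180. 116.] [558.5 144.4]
7 [209.9  86.2] [544.5 258.9]
7 [179.9 116.1] [558.6 144.6]
7.5 [209.9  86.5] [544.5 258.8]
7.5 [179.9 116.2] [558.7 144.8]
```

The fingers shut on nothing, so I look before trying again.

Run:
```python
from h import *
s,c=wcap();cv2.imwrite("pics/w2.png",c["color"][:,:,::-1])
t=fix(capture("top"))
a=t["color"][120:340,300:540];b=c["color"]
o=np.vstack([cv2.resize(a,(327,300)).copy() if 0 else cv2.resize(a,(480,440))])
b=cv2.resize(b,(320,200));o=np.hstack([o,np.vstack([b,np.zeros((240,320,3),np.uint8)])])
cv2.imwrite("pics/m2.png",o[:,:,::-1])
for c,n in((t,"top"),(c,"wrist")):
    H,S,V=cv2.split(cv2.cvtColor(c["color"],cv2.COLOR_RGB2HSV))
    m=(H>105)&(H<130)&(S>120)
    if n=="top":m[:,450:]=0
    print(n);rects(c,m,20,60)
```

```text
top
wrist
[ 311   91   19  112 1928] [array([ 430.2, -149.4]), array([106.4,  17.1]), np.float64(6.0)] [[376.29998779296875, -146.5], [378.1000061035156, -163.5], [484.0, -152.3000030517578], [482.20001220703125, -135.3000030517578]]
```

View pics/m2.png

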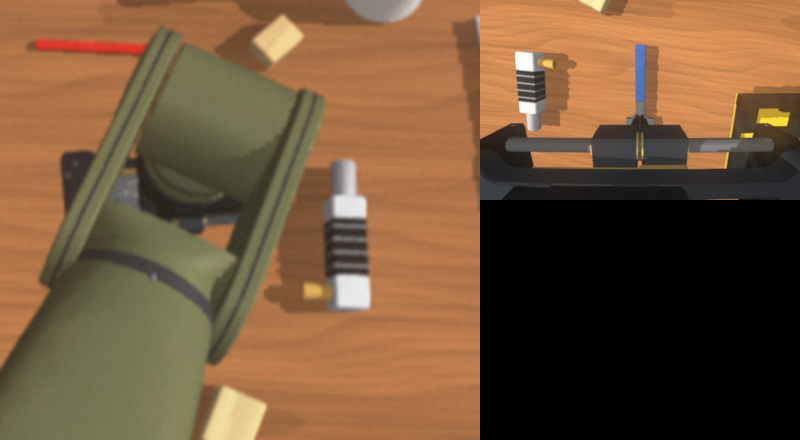

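Run:
```python
from h import *
s,c=wcap();print(pose(s),c["origin"].round(1),np.array(c["tool_from_camera"]).round(3).tolist(),c["rotation"].round(3).tolist())
p=s["ee_pos"]
for d in(0,19,50):print(d,proj(c,p+[0,0,d]).round(1))
for z in(0,10,20,40):print("chisel grip at z",z,proj(c,[474,-145,z]).round(1))
b=cv2.resize(c["color"][120:340,220:420],None,fx=2.7,fy=2.7,interpolation=cv2.INTER_CUBIC)
cv2.imwrite("pics/w3.png",b[:,:,::-1])
```

```text
[ 473.2        -145.5         118.6          96.27          0.58226854
    4.95      ] [ 402.6 -153.6  325.8] [[0.001, 0.966, 0.259, 71.655], [1.0, -0.001, -0.001, 0.003], [-0.001, 0.259, -0.966, -207.05], [0.0, 0.0, 0.0, 1.0]] [[-0.111, -0.961, -0.254], [0.994, -0.106, -0.031], [0.003, -0.256, 0.967]]
0 [318.7 225.3]
19 [318.7 235. ]
50 [318.8 255.3]
chisel grip at z 0 [319.  189.7]
chisel grip at z 10 [319.  191.8]
chisel grip at z 20 [319. 194.]
chisel grip at z 40 [319.  198.9]
```

View pics/w3.png

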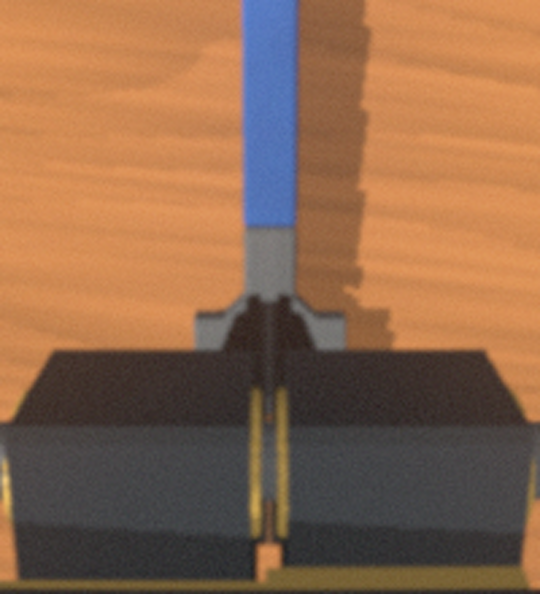

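The fingertips appear near row 230, below the TCP's projection at row 225. That suggests the tips are really higher than the reported TCP. I'll check with the scene camera.

Run:
```python
from h import *
s,c=wcap();print(c["mtx"][0][0],c["D"])
t=fix(capture("scene"));p=s["ee_pos"];print(p)
for d in(0,20,40):print(d,proj(t,p+[0,0,d]).round(1))
u,v=proj(t,p).astype(int)
x0,y0=u-60,v-80
b=cv2.resize(t["color"][y0:y0+130,x0:x0+130],None,fx=4.5,fy=4.5,interpolation=cv2.INTER_CUBIC)
for d in(0,20,40):
    q=(proj(t,p+[0,0,d])-[x0,y0]+.5)*4.5
    cv2.line(b,(int(q[0])+60,int(q[1])),(int(q[0])+75,int(q[1])),(255,0,255),2)
    cv2.circle(b,(int(q[0]),int(q[1])),2,(255,0,255),-1)
print(x0,y0);cv2.imwrite("pics/s3.png",b[:,:,::-1])
```

```text
314.13365118797674 [-0.03698547  0.          0.          0.          0.        ]
[ 473.26270726 -145.51291514  118.55368508]
0 [295.5 151.1]
20 [295.  145.1]
40 [294.6 139. ]
235 71
```

View pics/s3.png

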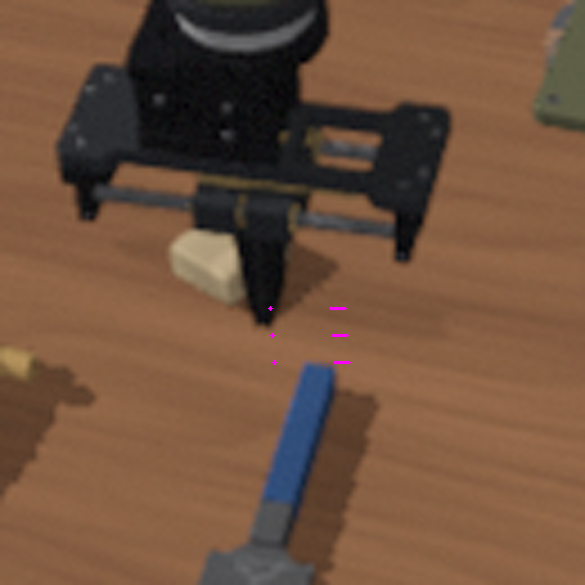

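Run:
```python
from h import *
from scipy.optimize import fsolve
s,c=wcap();t=fix(capture("scene"));p=s["ee_pos"];print(p)
a=np.radians(96.3-90);f=np.array([np.cos(a),np.sin(a),0])
for w in(0,5,10):
    g=lambda v:[proj(c,p+f*(v[0]-w)+[0,0,v[1]])[1]-230.5,proj(t,p+f*(v[0]+w)+[0,0,v[1]])[1]-142.7]
    print(w,fsolve(g,[0,10]))
# scene check: blue chisel front/back vs plane z=20
H,S,V=cv2.split(cv2.cvtColor(t["color"],cv2.COLOR_RGB2HSV));m=(H>105)&(H<130)&(S>120);m[:,:265]=0;m[:120]=0;m[:,330:]=0
rects(t,m,20,60)
```

```text
[ 473.57604913 -145.64789851  118.99283747]
0 [-4.59751433 23.28377802]
5 [-2.17375289 30.39714311]
10 [ 0.25002231 37.51047023]
[294 152  15  31 228] [array([ 431.3, -148.6]), array([105.4,  20. ]), np.float64(6.2)] [[377.79998779296875, -144.39999389648438], [380.0, -164.1999969482422], [484.70001220703125, -152.89999389648438], [482.6000061035156, -133.0]]
```

All three cameras agree on the chisel. The real fingertips sit roughly 25–37 mm above the reported TCP, so the first try closed above the shank. I'll open, go down lower and feel for the bench gently.

Emit:
play_rows(
  gripper=[0.55,0.55,0.55,0.55,0.55,0.55,0.55,0.55],
  translation=[
    [0,1,0],
    [0,0,0],
    [0,0,0],
    [0,0,-35],
    [0,0,-40],
    [0,0,-35],
    [0,0,-10],
    [0,0,0],
  ],
  turn=[0,0,0,0,0,0,0,0],
)

```text
t: 6.0
ee_pos: [473.0, -144.4, -1.1]
ee_rot: [-0.055, 0.998, 0.001, -0.002]
contact_force: [0.4, 0.1, 0.0]
gripper_width: 51.7
finger_force: 0.0
```

Emit:
play_rows(
  gripper=[0.55,0.55,0.55,0.55,0.55,0.55],
  translation=[
    [0,0,-4],
    [0,0,-4],
    [0,0,-4],
    [0,0,-3],
    [0,0,0],
    [0,0,0],
  ],
  turn=[0,0,0,0,0,0],
)

```text
t: 6.6
ee_pos: [474.5, -145.0, -14.5]
ee_rot: [-0.055, 0.999, -0.0, 0.0]
contact_force: [0.2, -0.4, 0.1]
gripper_width: 52.3
finger_force: 0.0
```

Emit:
play_rows(
  gripper=[0.55,0.55,0.55,0.55,0.55],
  translation=[
    [0,0,-2],
    [0,0,-2],
    [0,0,-2],
    [0,0,0],
    [0,0,0],
  ],
  turn=[0,0,0,0,0],
)

```text
t: 7.1
ee_pos: [474.3, -144.9, -20.8]
ee_rot: [-0.055, 0.999, 0.0, -0.0]
contact_force: [-0.6, 0.1, -0.4]
gripper_width: 52.3
finger_force: 0.0
```

Emit:
play_rows(
  gripper=[0.55,0.55,0.55,0.55],
  translation=[
    [0,0,-2],
    [0,0,-1],
    [0,0,0],
    [0,0,0],
  ],
  turn=[0,0,0,0],
)

```text
t: 7.5
ee_pos: [474.3, -145.0, -23.7]
ee_rot: [-0.055, 0.999, 0.0, -0.0]
contact_force: [-0.2, -0.3, 0.2]
gripper_width: 52.4
finger_force: 0.0
```

Emit:
play_rows(
  gripper=[0.55,0.55,0.55,0.55],
  translation=[
    [0,0,-1],
    [0,0,-1],
    [0,0,-1],
    [0,0,0],
  ],
  turn=[0,0,0,0],
)

```text
t: 7.9
ee_pos: [474.2, -144.9, -26.9]
ee_rot: [-0.055, 0.999, 0.0, -0.0]
contact_force: [0.6, 0.4, -0.1]
gripper_width: 52.5
finger_force: 0.0
```

Emit:
play_rows(
  gripper=[0.55,0.55,0.55,0.55],
  translation=[
    [0,0,-1],
    [0,0,-1],
    [0,0,-1],
    [0,0,0],
  ],
  turn=[0,0,0,0],
)

```text
t: 8.3
ee_pos: [474.2, -144.9, -29.8]
ee_rot: [-0.055, 0.998, 0.0, -0.0]
contact_force: [-0.0, -0.5, -1.0]
gripper_width: 51.9
finger_force: 0.0
```

The tips should now be a few mm above the bench. I close here.

Emit:
play_rows(
  gripper=[0,0,0,0,0,0,0,0],
  translation=[
    [0,0,0],
    [0,0,0],
    [0,0,0],
    [0,0,0],
    [0,0,0],
    [0,0,0],
    [0,0,0],
    [0,0,0],
  ],
  turn=[0,0,0,0,0,0,0,0],
  grip_force=40,
)

```text
t: 9.1
ee_pos: [474.4, -144.9, -29.6]
ee_rot: [-0.055, 0.999, 0.0, -0.0]
contact_force: [-0.3, 1.0, 1.4]
gripper_width: 19.6
finger_force: 40.0
```

Gripped, at 19.6 mm. I lift, and cross-check the pocket centres with the scene camera.

Emit:
play_rows(
  gripper=[0,0,0,0,0,0,0],
  translation=[
    [0,0,5],
    [0,0,10],
    [0,0,20],
    [0,0,25],
    [0,0,20],
    [0,0,0],
    [0,0,0],
  ],
  turn=[0,0,0,0,0,0,0],
)

```text
t: 9.8
ee_pos: [474.0, -144.9, 50.1]
ee_rot: [-0.055, 0.998, -0.0, -0.0]
contact_force: [-0.4, -0.0, -5.6]
gripper_width: 19.8
finger_force: 40.0
```

```bash
cat > pk.py <<'E'
from h import *
def pk(c,z=6,yaws=(7,)):
    H,S,V=cv2.split(cv2.cvtColor(c["color"],cv2.COLOR_RGB2HSV))
    m=(H>20)&(H<35)&(S>140)&(V>90)
    n,l,st,ce=cv2.connectedComponentsWithStats(m.astype(np.uint8))
    for i in range(1,n):
        if st[i,4]<1000: continue
        v,u=np.nonzero(l==i);W=np.array([onz(c,p,z)[:2] for p in zip(u,v)])
        if not(400<W[:,0].mean()<700 and 0<W[:,1].mean()<400):continue
        for yaw in yaws:
            a=np.radians(yaw);U=np.array([[np.cos(a),np.sin(a)],[-np.sin(a),np.cos(a)]])
            w=W@U.T;lo,hi=w.min(0),w.max(0);print(st[i],yaw,(hi-lo).round(1),(U.T@((lo+hi)/2)).round(1))
E
python3 - <<'E'
from pk import *
c=fix(np.load("scene0.npy",allow_pickle=True).item());pk(c)
H,S,V=cv2.split(cv2.cvtColor(c["color"],cv2.COLOR_RGB2HSV));m=(V<60);m[:185]=0;m[300:]=0;m[:,:360]=0;m[:,515:]=0
rects(c,cv2.morphologyEx(m.astype(np.uint8),cv2.MORPH_OPEN,np.ones((3,3))),20,2000)
s=read_state();print(pose(s),s["contact_force"],s["finger_force"],s["torque"])
E
```

```text
[ 378  205   51   62 1818] 7 [172.6 116.5] [553.1 143.1]
[ 433  208   39   74 1909] 7 [201.9  86.7] [539.2 257.6]
[ 367  191  136  105 6380] [array([553.4, 219.2]), array([246.7, 288.8]), np.float64(7.1)] [[413.20001220703125, 347.20001220703125], [448.79998779296875, 60.70000076293945], [693.5999755859375, 91.0999984741211], [658.0999755859375, 377.6000061035156]]
[ 474.         -144.9          50.1          96.28         19.83112794
    9.8       ] [-0.36570965 -0.01813783 -5.60113115] 39.99945234507322 [ 0.04626091 -0.00895236  0.00345199]
```

Both cameras agree on the pockets once I allow for wall occlusion: chisel (544,257), hammer (558,142.5), yaw 7°. Next I carry the chisel over at height.

Emit:
play_rows(
  gripper=[0,0,0,0,0,0,0,0],
  translation=[
    [4,20,0],
    [7,35,0],
    [8,42,0],
    [8,42,0],
    [8,42,0],
    [8,42,0],
    [8,42,0],
    [8,42,0],
  ],
  turn=[0.7,0,0,0,0,0,0,0],
)

```text
t: 10.6
ee_pos: [531.6, 163.4, 47.8]
ee_rot: [-0.061, 0.998, -0.0, -0.002]
contact_force: [0.7, -0.7, -6.3]
gripper_width: 19.6
finger_force: 40.0
```

Emit:
play_rows(
  gripper=[0,0,0,0,0,0,0],
  translation=[
    [7,42,0],
    [5,30,0],
    [3,16,0],
    [1,8,0],
    [0,0,0],
    [0,0,0],
    [0,0,0],
  ],
  turn=[0,0,0,0,0,0,0],
)

```text
t: 11.3
ee_pos: [549.2, 256.6, 50.1]
ee_rot: [-0.06, 0.998, -0.0, -0.0]
contact_force: [0.6, -0.2, -7.3]
gripper_width: 19.3
finger_force: 40.0
```

Run:
```python
from pk import *
s,c=wcap();print(pose(s),s["contact_force"])
pk(c)
H,S,V=cv2.split(cv2.cvtColor(c["color"],cv2.COLOR_RGB2HSV))
z=s["ee_pos"][2]+29.6+20
print("chisel blue at z",z);rects(c,(H>105)&(H<130)&(S>120),z,300)
cv2.imwrite("pics/w4.png",c["color"][:,:,::-1])
```

```text
[549.2       256.6        50.1        96.89       19.3255784  11.3      ] [ 0.55671609 -0.23292977 -7.27258081]
[ 338   66   41  170 3183] 7 [134.1  33.6] [502.5 283.8]
[ 392   80   50  170 3106] 7 [137.7  30.3] [508.1 330.2]
[  111    88   141   189 17155] 7 [158.3 114.3] [547.  142.3]
[ 267  180   33   55 1524] 7 [46.6 26.8] [552.5 227.3]
chisel blue at z 99.6825502375668
[ 298   58   42  184 6557] [array([495.9, 250.1]), array([91. , 19.2]), np.float64(7.0)] [[449.6000061035156, 254.10000610351562], [451.8999938964844, 235.0], [542.2000122070312, 246.10000610351562], [539.9000244140625, 265.1000061035156]]
[303 246  33  24 488] [array([550.6, 257. ]), array([13.6, 17.6]), np.float64(7.0)] [[542.7999877929688, 264.8999938964844], [544.9000244140625, 247.39999389648438], [558.5, 249.10000610351562], [556.2999877929688, 266.5]]
```

View pics/w4.png

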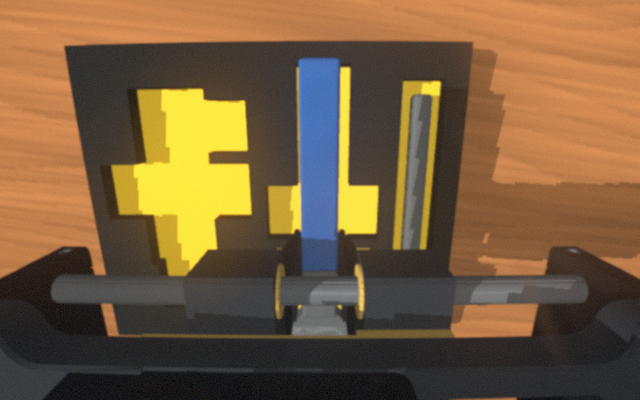

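The wrist view shows the chisel along the slot: shank at columns 300–340, notch floor from (268,205) to (378,205). I check the centring.

Run:
```python
from h import *
s,c=wcap();print(pose(s))
a=np.radians(7);U=np.array([[np.cos(a),np.sin(a)],[-np.sin(a),np.cos(a)]])
H,S,V=cv2.split(cv2.cvtColor(c["color"],cv2.COLOR_RGB2HSV));m=(H>18)&(H<35)&(S>140)&(V>70)
for r in(110,130,150,200,210,220):
    k=np.nonzero(m[r,255:390])[0]+255
    w=[U@onz(c,(q,r),6)[:2] for q in(k[0]-.5,k[-1]+.5)]
    print(r,k[0],k[-1],(w[0]-w[1]).round(1),"axis y",((w[0]+w[1])/2).round(1))
print("notch col 345 edges x", [(U@onz(c,(372,r),6)[:2]).round(1) for r in np.nonzero(m[150:260,372])[0][[0,-1]]+150])
print("tcp axis",U@s["ee_pos"][:2],"nominal",U@[544.5,257])
```

```text
[549.3        256.8         50.2         96.9         19.77930029
  11.35      ]
110 297 349 [ -0.  -40.8] axis y [498.1 191.3]
130 297 349 [ -0.  -41.4] axis y [513.2 191.3]
150 297 348 [ -0.  -41.3] axis y [528.7 190.9]
200 267 378 [ -0.1 -92.6] axis y [569.7 191. ]
210 268 377 [ -0.1 -91.8] axis y [578.3 191.1]
220 268 377 [ -0.1 -92.6] axis y [587.1 191.1]
notch col 345 edges x [array([557.1, 231.4]), array([599.6, 233.3])]
tcp axis [576.46552112 187.91482821] nominal [571.76180082 188.72650349]
```

Emit:
play_rows(
  gripper=[0,0,0,0,0,0,0,0],
  translation=[
    [1,2,0],
    [0,0,-15],
    [0,0,-20],
    [0,0,-15],
    [0,0,-10],
    [0,0,-5],
    [0,0,-3],
    [0,0,0],
  ],
  turn=[0,0,0,0,0,0,0,0],
)

```text
t: 12.2
ee_pos: [550.6, 260.1, -17.6]
ee_rot: [-0.061, 0.998, 0.0, 0.0]
contact_force: [-0.6, -0.2, -5.4]
gripper_width: 19.8
finger_force: 40.0
```

Emit:
play_rows(
  gripper=[0,0,0,0,0],
  translation=[
    [0,0,-2],
    [0,0,-2],
    [0,0,-1],
    [0,0,0],
    [0,0,0],
  ],
  turn=[0,0,0,0,0],
)

```text
t: 12.7
ee_pos: [550.4, 260.0, -22.5]
ee_rot: [-0.061, 0.998, 0.0, 0.0]
contact_force: [-0.3, -0.7, -6.2]
gripper_width: 19.7
finger_force: 40.0
```

Still carrying the full weight, about 1 mm above the floor. I lower a little more until it touches.

Emit:
play_rows(
  gripper=[0,0,0,0],
  translation=[
    [0,0,-1],
    [0,0,-0.5],
    [0,0,0],
    [0,0,0],
  ],
  turn=[0,0,0,0],
)

```text
t: 13.1
ee_pos: [550.6, 260.1, -23.6]
ee_rot: [-0.061, 0.998, 0.0, 0.0]
contact_force: [-0.8, -0.9, -0.7]
gripper_width: 19.6
finger_force: 40.0
```

The floor takes the weight. I release a little (notch 90 mm wide) and rise.

Emit:
play_rows(
  gripper=[0.42,0.42,0.42,0.42,0.42,0.42,0.42,0.42],
  translation=[
    [0,0,0],
    [0,0,0],
    [0,0,0],
    [0,0,0],
    [0,0,5],
    [0,0,20],
    [0,0,40],
    [0,0,45],
  ],
  turn=[0,0,0,0,0,0,0,0],
)

```text
t: 13.9
ee_pos: [549.0, 259.5, 85.6]
ee_rot: [-0.061, 0.998, -0.001, -0.002]
contact_force: [0.2, 0.1, 0.4]
gripper_width: 39.8
finger_force: 0.0
```

Emit:
play_rows(
  gripper=[0.7,0.7,0.7,0.7,0.7,0.7,0.7,0.7],
  translation=[
    [0,0,30],
    [0,-20,30],
    [-6,-42,0],
    [-6,-42,0],
    [-6,-42,0],
    [-6,-42,0],
    [-6,-42,0],
    [-6,-42,0],
  ],
  turn=[0,0,0,0,0,0,-1,-1],
)

```text
t: 14.7
ee_pos: [514.0, -13.5, 146.5]
ee_rot: [-0.043, 0.999, -0.0, 0.001]
contact_force: [-0.2, -0.5, 1.1]
gripper_width: 66.7
finger_force: 0.0
```

Emit:
play_rows(
  gripper=[0.7,0.7,0.7,0.7,0.7,0.7,0.7,0.7],
  translation=[
    [-6,-42,0],
    [-6,-42,0],
    [-6,-42,0],
    [-6,-42,0],
    [-6,-42,0],
    [-3,-25,0],
    [0,0,0],
    [0,0,0],
  ],
  turn=[-1,-1,-1,-1,-1,-1,0,0],
)

```text
t: 15.5
ee_pos: [481.3, -247.0, 146.0]
ee_rot: [0.009, 1.0, 0.0, 0.0]
contact_force: [-0.8, 0.7, -0.2]
gripper_width: 66.3
finger_force: 0.0
```

Run:
```python
from pk import *
t=fix(capture("top"));s,c=wcap();print(pose(s),c["origin"].round(0));np.save("w5.npy",c,allow_pickle=True);np.save("top5.npy",t,allow_pickle=True)
H,S,V=cv2.split(cv2.cvtColor(c["color"],cv2.COLOR_RGB2HSV))
m=((S<80)&(V>110));m[250:]=0
print("wrist white");rects(c,m,36,150)
print("brass");mb=(H>13)&(H<27)&(S>150)&(V>110);mb[250:]=0;rects(c,mb,18,150)
print("blue in tray (top)");H,S,V=cv2.split(cv2.cvtColor(t["color"],cv2.COLOR_RGB2HSV));m=(H>105)&(H<130)&(S>110);m[:,300:]=0;rects(t,m,26,60)
a=t["color"][140:265,120:290]
b=c["color"]
o=np.hstack([cv2.resize(a,(340,250)),cv2.resize(b,(400,250))]);cv2.imwrite("pics/m5.png",o[:,:,::-1])
```

```text
[ 481.4        -246.4         146.           88.99         66.55824779
   15.55      ] [ 410. -245.  353.]
wrist white
[287   0  18  15 170] [array([ 310.5, -264.5]), array([15.5, 11.6]), np.float64(88.9)] [[304.5, -272.1000061035156], [316.1000061035156, -272.29998779296875], [316.3999938964844, -256.79998779296875], [304.79998779296875, -256.6000061035156]]
[317   0  22  27 392] [array([ 315.2, -235.7]), array([14.8, 24.5]), np.float64(71.2)] [[301.20001220703125, -238.6999969482422], [324.3999938964844, -246.60000610351562], [329.20001220703125, -232.60000610351562], [306.0, -224.6999969482422]]
[   0   23   49  125 3486] [array([ 371.4, -540.9]), array([ 38.4, 117.6]), np.float64(89.0)] [[312.29998779296875, -559.0999755859375], [429.8999938964844, -561.0999755859375], [430.6000061035156, -522.7000122070312], [313.0, -520.7000122070312]]
[ 182  122   46   37 1442] [array([ 428.1, -359. ]), array([44.2, 35.5]), np.float64(88.7)] [[409.8999938964844, -380.70001220703125], [445.29998779296875, -381.5], [446.3999938964844, -337.29998779296875], [410.8999938964844, -336.3999938964844]
[... 515 characters left out ...]
5 1731] [array([489.3,  52.2]), array([ 71.1, 138.8]), np.float64(71.8)] [[412.29998779296875, 40.0], [544.2000122070312, -3.299999952316284], [566.2999877929688, 64.30000305175781], [434.3999938964844, 107.5999984741211]]
[601 173  39  77 745] [array([518.2, 106.3]), array([30.5, 94.2]), np.float64(68.4)] [[468.79998779296875, 109.5], [556.4000244140625, 74.80000305175781], [567.5999755859375, 103.0999984741211], [480.1000061035156, 137.8000030517578]]
blue in tray (top)
[179 194  10  50 436] [array([505.4, 250. ]), array([108.3,  19.1]), np.float64(6.0)] [[450.5, 253.8000030517578], [452.5, 234.8000030517578], [560.2000122070312, 246.1999969482422], [558.2000122070312, 265.20001220703125]]
```

View pics/m5.png

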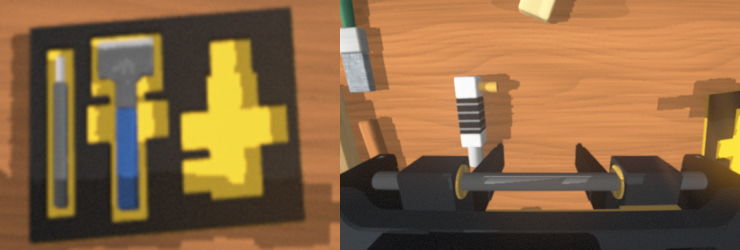

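The chisel lies in its pocket; the left crop shows the shank and blade centred, about 2 mm off. The wrist view gives the hammer's rear at x=410, axis y=-363.7 and yaw about -1°, so its grip point is (478,-364).

Emit:
play_rows(
  gripper=[0.7,0.7,0.7,0.7,0.7,0.7],
  translation=[
    [-1,-39,0],
    [-1,-39,0],
    [-1.5,-39.5,0],
    [0,0,0],
    [0,0,0],
    [0,0,0],
  ],
  turn=[0,0,0,0,0,0],
)

```text
t: 16.2
ee_pos: [478.2, -362.8, 145.7]
ee_rot: [0.008, 1.0, 0.0, -0.0]
contact_force: [0.3, -0.0, -0.0]
gripper_width: 66.5
finger_force: 0.0
```

Emit:
play_rows(
  gripper=[0.7,0.7,0.7,0.7,0.7,0.7,0.7,0.7],
  translation=[
    [0,0,-30],
    [0,0,-40],
    [0,0,-40],
    [0,0,-30],
    [0,0,-20],
    [0,0,-10],
    [0,0,-5],
    [0,0,0],
  ],
  turn=[0,0,0,0,0,0,0,0],
)

```text
t: 17.0
ee_pos: [478.3, -364.0, -28.8]
ee_rot: [0.008, 1.0, -0.0, 0.0]
contact_force: [0.1, 0.5, 0.1]
gripper_width: 66.6
finger_force: 0.0
```

Emit:
play_rows(
  gripper=[0,0,0,0,0,0,0,0],
  translation=[
    [0,0,0],
    [0,0,0],
    [0,0,0],
    [0,0,0],
    [0,0,0],
    [0,0,0],
    [0,0,0],
    [0,0,0],
  ],
  turn=[0,0,0,0,0,0,0,0],
  grip_force=40,
)

```text
t: 17.8
ee_pos: [478.1, -364.7, -28.7]
ee_rot: [0.009, 1.0, -0.0, 0.0]
contact_force: [-0.4, 1.2, 4.3]
gripper_width: 35.5
finger_force: 39.9
```

Gripped, at 35.5 mm. I lift and carry it to the hammer pocket, turning 8°.

Emit:
play_rows(
  gripper=[0,0,0,0,0,0,0,0],
  translation=[
    [0,0,5],
    [0,0,15],
    [0,0,30],
    [0,0,30],
    [0,0,20],
    [5,20,0],
    [5,35,0],
    [5,42,0],
  ],
  turn=[0,0,0,0,0,0,0,1],
)

```text
t: 18.6
ee_pos: [492.5, -267.1, 71.1]
ee_rot: [0.001, 1.0, -0.0, -0.0]
contact_force: [-0.2, 0.6, -5.6]
gripper_width: 35.8
finger_force: 39.9
```

Emit:
play_rows(
  gripper=[0,0,0,0,0,0,0,0],
  translation=[
    [5,42,0],
    [5,42,0],
    [5,42,0],
    [5,42,0],
    [5,42,0],
    [5,42,0],
    [5,42,0],
    [5,42,0],
  ],
  turn=[1,1,1,1,1,1,1,0],
)

```text
t: 19.4
ee_pos: [532.0, 70.2, 70.7]
ee_rot: [-0.061, 0.998, -0.0, -0.0]
contact_force: [0.7, -1.5, -6.2]
gripper_width: 35.9
finger_force: 39.9
```

Emit:
play_rows(
  gripper=[0,0,0,0,0,0,0,0],
  translation=[
    [5,36,0],
    [5,24,0],
    [4,11,0],
    [0,4,0],
    [0,0,0],
    [0,0,0],
    [0,0,0],
    [0,0,0],
  ],
  turn=[0,0,0,0,0,0,0,0],
)

```text
t: 20.2
ee_pos: [546.8, 142.6, 70.9]
ee_rot: [-0.06, 0.998, -0.0, -0.0]
contact_force: [1.1, 0.5, -6.0]
gripper_width: 35.9
finger_force: 39.9
```

Run:
```python
from h import *
s,c=wcap();print(pose(s),s["contact_force"],s["torque"])
cv2.imwrite("pics/w6.png",c["color"][:,:,::-1])
a=np.radians(7);U=np.array([[np.cos(a),np.sin(a)],[-np.sin(a),np.cos(a)]])
H,S,V=cv2.split(cv2.cvtColor(c["color"],cv2.COLOR_RGB2HSV))
print("tcp'",U@s["ee_pos"][:2])
z=s["ee_pos"][2]+28.9+36
m=(S<80)&(V>110);m[250:]=0;m[:, :250]=0;m[:,400:]=0
print("hammer white at z",z);rects(c,m,z,150)
m=(H>18)&(H<35)&(S>140)&(V>70)
for r in range(90,250,10):
    k=np.nonzero(m[r,240:440])[0]+240
    if len(k):
        w=[U@onz(c,(q,r),6)[:2] for q in(k[0]-.5,k[-1]+.5)]
        print(r,k[0],k[-1],w[0].round(1),w[1].round(1))
```

```text
[546.8        142.6         70.9         96.91        35.88457984
  20.2       ] [ 1.09675062  0.45491203 -6.04893586] [ 0.00139399 -0.02383344 -0.03767663]
tcp' [560.12695472  74.93391881]
hammer white at z 135.75743621501178
[ 285   90  104   30 1117] [array([468.1, 141.4]), array([11.5, 45. ]), np.float64(0.8)] [[462.0, 163.8000030517578], [462.6000061035156, 118.80000305175781], [474.20001220703125, 119.0], [473.5, 164.0]]
[ 253  115  105  113 8024] [array([500.4, 130.6]), array([51.7, 47.5]), np.float64(8.0)] [[471.3999938964844, 150.5], [478.0, 103.5], [529.2999877929688, 110.69999694824219], [522.7000122070312, 157.6999969482422]]
[281 246  76   4 257] [array([535.9, 141.2]), array([ 1.6, 36.6]), np.float64(7.0)] [[532.9000244140625, 159.3000030517578], [537.2999877929688, 123.0], [538.9000244140625, 123.19999694824219], [534.5, 159.5]]
110 312 439 [481.3  68.9] [480.9 176.1]
120 287 439 [489.3  47.9] [489.  176.9]
130 358 439 [497.6 107.8] [497.3 177.6]
140 365 439 [505.9 114. ] [505.6 178.4]
150 403 439 [514.3 147.1] [514.2 179.2]
160 415 439 [522.9 158.1] [522.8 180. ]
170 415 439 [531.6 158.8] [531.6 180.9]
180 255 439 [540.5  18.4] [540.5 181.7]
190 255 439 [549.5  17.9] [549.5 182.6]
200 255 437 [558.7  17.4] [558.7 181.7]
210 256 436 [568.   17.8] [568.1 181.7]
220 256 435 [577.5  17.3] [577.6 181.7]
230 400 435 [587.2 149.2] [587.3 182.7]
240 399 434 [597.1 149. ] [597.2 182.7]
```

View pics/w6.png

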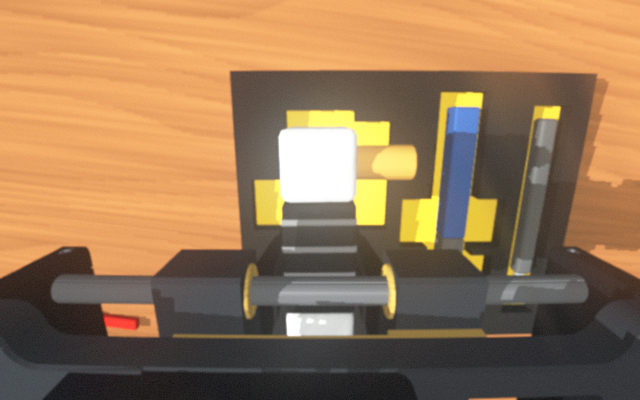

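The hammer is over its pocket. The notch spans (255–385, row 200), so its axis is within 1 mm of the TCP, and the nipple at (415,162) is on the branch side. I lower it.

Emit:
play_rows(
  gripper=[0,0,0,0,0,0,0,0],
  translation=[
    [0,0.5,-15],
    [0,0,-23],
    [0,0,-20],
    [0,0,-14],
    [0,0,-9],
    [0,0,-5],
    [0,0,-3],
    [0,0,0],
  ],
  turn=[0,0,0,0,0,0,0,0],
)

```text
t: 21.05
ee_pos: [547.3, 144.1, -17.9]
ee_rot: [-0.061, 0.998, 0.0, 0.0]
contact_force: [-0.1, -1.6, -5.1]
gripper_width: 35.7
finger_force: 39.9
```

Emit:
play_rows(
  gripper=[0,0,0,0],
  translation=[
    [0,0,-2],
    [0,0,-1.5],
    [0,0,0],
    [0,0,0],
  ],
  turn=[0,0,0,0],
)

```text
t: 21.45
ee_pos: [547.0, 144.1, -21.4]
ee_rot: [-0.061, 0.998, 0.0, 0.0]
contact_force: [0.2, 0.4, -6.1]
gripper_width: 35.9
finger_force: 39.9
```

Emit:
play_rows(
  gripper=[0,0,0,0],
  translation=[
    [0,0,-1],
    [0,0,-0.5],
    [0,0,0],
    [0,0,0],
  ],
  turn=[0,0,0,0],
)

```text
t: 21.85
ee_pos: [547.1, 144.1, -22.7]
ee_rot: [-0.061, 0.998, 0.0, 0.0]
contact_force: [-1.5, -0.2, -0.9]
gripper_width: 35.8
finger_force: 39.9
```

It has touched down. I release, rise and move clear.

Emit:
play_rows(
  gripper=[0.58,0.58,0.58,0.58,0.58,0.58,0.58,0.58],
  translation=[
    [0,0,0],
    [0,0,0],
    [0,0,0],
    [0,0,0],
    [0,0,5],
    [0,0,20],
    [0,0,40],
    [0,0,45],
  ],
  turn=[0,0,0,0,0,0,0,0],
)

```text
t: 22.65
ee_pos: [545.4, 143.8, 86.7]
ee_rot: [-0.061, 0.998, -0.0, -0.002]
contact_force: [0.7, -0.2, 0.3]
gripper_width: 55.5
finger_force: 0.0
```

Emit:
play_rows(
  gripper=[0.58,0.58,0.58,0.58,0.58,0.58,0.58,0.58],
  translation=[
    [0,-20,30],
    [-6,-42,10],
    [-6,-42,0],
    [-6,-42,0],
    [-6,-42,0],
    [-6,-42,0],
    [-6,-42,0],
    [0,-20,0],
  ],
  turn=[0,0,0,0,0,0,0,0],
)

```text
t: 23.45
ee_pos: [510.2, -150.9, 127.5]
ee_rot: [-0.059, 0.998, -0.001, 0.0]
contact_force: [0.3, 0.8, -0.1]
gripper_width: 55.1
finger_force: 0.0
```

Emit:
play_rows(
  gripper=[0.58,0.58,0.58],
  translation=[
    [0,0,0],
    [0,0,0],
    [0,0,0],
  ],
  turn=[0,0,0],
)

```text
t: 23.75
ee_pos: [511.0, -147.0, 126.9]
ee_rot: [-0.061, 0.998, 0.0, 0.0]
contact_force: [-0.8, 0.3, -0.4]
gripper_width: 55.1
finger_force: 0.0
```

Run:
```python
from h import *
t=fix(capture("top"));n=fix(capture("scene"))
H,S,V=cv2.split(cv2.cvtColor(t["color"],cv2.COLOR_RGB2HSV))
m=(H>105)&(H<130)&(S>110);m[:,300:]=0;rects(t,m,26,60)
m=(S<70)&(V>90);m[:150]=0;m[265:]=0;m[:,:205]=0;m[:,275:]=0;rects(t,m,42,30)
a=t["color"][140:265,120:290];b=n["color"][180:305,350:520]
o=np.hstack([cv2.resize(x,(400,294),interpolation=cv2.INTER_CUBIC) for x in(a,b)]);cv2.imwrite("pics/m7.png",o[:,:,::-1])
print(pose(read_state()))
```

```text
[179 194  10  50 434] [array([505.4, 250.7]), array([108.7,  18.4]), np.float64(7.0)] [[450.29998779296875, 253.1999969482422], [452.6000061035156, 234.89999389648438], [560.4000244140625, 248.1999969482422], [558.2000122070312, 266.5]]
[225 159  19  35 436] [array([599.6, 147.7]), array([74.3, 38.1]), np.float64(8.9)] [[560.0, 160.8000030517578], [565.9000244140625, 123.0999984741211], [639.2000122070312, 134.60000610351562], [633.2999877929688, 172.3000030517578]]
[227 203  16   3  32] [array([536.9, 140.9]), array([ 4.1, 31.8]), np.float64(8.7)] [[532.4000244140625, 156.3000030517578], [537.2999877929688, 124.80000305175781], [541.2999877929688, 125.5], [536.5, 156.89999389648438]]
[228 215  19  19 324] [array([493.9, 132.4]), array([39.2, 37.5]), np.float64(4.6)] [[472.8999938964844, 149.5], [475.8999938964844, 112.0999984741211], [515.0, 115.19999694824219], [511.8999938964844, 152.60000610351562]]
[ 511.         -146.8         126.9          97.07         55.13895831
   23.85      ]
```

View pics/m7.png

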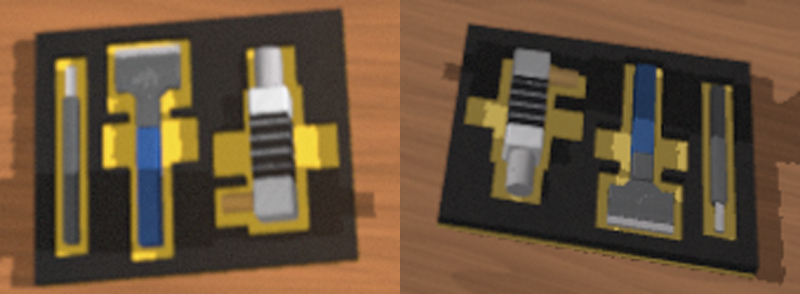

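Both views show the chisel and hammer flat and centred in their pockets, and the arm is clear. I hand the job in.

```bash
python3 -c "
from station import *
print(finish_job())"
```

```text
the job is handed in; nothing more can be done
None
```

The blue chisel and the air hammer are both set down flat in their own pockets, the arm is clear, and the job was handed in at about 24 s; no verdict came back. The first chisel grasp closed on air, because the fingertips sit about 30 mm above the reported TCP; I corrected for that and nothing was dropped.

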